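# Lift the wine dealer's tasting dish from its slot and turn it, ball centred

### The arm

A 7-joint arm with a two-finger parallel gripper is mounted at the origin on the work surface. World frame = base frame: x ahead of the robot, y to its left, z up, the work surface at z = 0. Lengths are in mm, angles in rad, forces in N, time in s.
With the tool pointing down it reaches from about 425 to 950 mm from the base axis. Payload 16.7 kg.
Tool frame: the origin (TCP) lies on the centre line of the jaws, within the pads' length; the fingertips stand 25 mm ahead of it and the grasp point (between the pads) lies 6 mm ahead of it (tcp_to_tips is the z of the fingertips in the tool frame, in mm); z points along the fingers, y is the line along which they close (so a half turn about z gives the same grasp; the last joint's range is limited). The gripper opens to 94 mm and grips with 3 to 60 N. Pads are 16 mm wide; open, the fingers measure 119 mm over their backs; the gripper's body (75 mm by 177 mm) begins 78 mm behind the grasp point.
Start: joints at [1.163, 0.426, 0.074, 1.606, -0.034, 1.111, -0.067], TCP at [172.717, -652.49, 204.767] pointing down, gripper open.
Joint ranges: [-2.85, 2.85], [-0.5, 2.14], [-1.23, 1.37], [0.21, 2.46], [-1.02, 4.16], [0.16, 2.05], [-2.73, 2.73]. Speed limits (rad/s): [1.89, 1.89, 2.39, 2.39, 3.01, 3.01, 3.01].

### API

Orientations are given as a unit quaternion [x, y, z, w].
In Python, from station import * gives the robot as it stands.
- The arm moves only by the shell command python3 -m inch 'ROWS' [OPENING]. ROWS is a JSON object of lists of equal length, an entry for each row: "offset": the shift along the tool's x, y, z in m, a list of three; "dr": the turn, a rotation vector about the tool's x, y, z in degrees, a list of three. A call has 1 to 10 rows; each row shifts and turns the commanded pose from where the row before left it, along the tool's axes as they then stand; what a row does not reach is not made up. A row lasts 1/8 s, in which the tool goes at most 62.5 mm and 10.7 degrees, less where a joint would pass 70% of its speed; a pose out of reach is approached as far as the arm can. A call with a gripper value outside its range is refused whole. OPENING is the opening, from 0 (shut) to 1 (fully open), set as the call begins (- or left out, the last holds). The fingers move at their own pace and stop on an object; the grip force is fixed at half the most. Time passes only in rows, so rows that do not move let the fingers close. It gives the time, the measured TCP pose, the force, the opening and the grip force at its end, in the units of the state.
- observe(): the state, without advancing time (a new reading comes with each control period).
- read_camera(name): name is "scene" or "side" or "wrist"; returns a dict with "image" (384x512x3 uint8, red, green, blue), "K" (3x3 intrinsics, pixels), "position" and "orientation" of the camera in the world; the wrist camera has in their place "mount" (4x4, takes a point from camera to tool coordinates, whose origin is the TCP and whose axes are the flange's). Camera axes: x right, y down, z forward; pixel columns grow to the right and rows downward; lengths in mm; the calibration is good to about 2 mm. A picture is of the moment at which its call begins: read the wrist's pose just before it. There is no depth.
- sign_off(): hands the job in; it is judged then, once.
The state is a dict: "time": time; "joints": joint angles; "qd": joint speeds; "tau": joint torques, N m; "tool_pos": TCP position; "tool_rot": TCP orientation; "force": force on the tool from outside, world axes, zero at the start; "wrist_torque": the same for the moment, N m; "finger_gap": finger opening in mm; "grasp_force": force on a finger pad.
Only numpy, scipy, OpenCV 4.12 (cv2) and the standard library are available. Lean on these libraries where they do the work, as an engineer would, in place of code of your own. Each camera call takes 0.05 s, during which the arm holds its last target. There are 200 camera calls.

### The job

The silver dish with the loose glass ball stopper in it stands in the slotted teak stand: slide it straight up until its flat back-plate is out of the slot and at least 20 mm clear above the stand, and only then turn it on the spot, with its back-plate staying over the slot, a quarter turn from how it stood, towards the side where the one wine bottle stands on the counter, to show it to the customer there. Keep the dish level and the ball in its middle all the way, and leave everything else on the counter where it is. Finish holding the dish there, still and level; do not put it down.

Things in the scene. Friction and masses are not known exactly. Their poses are not given: they have to be found in the camera images.
- stand: Fixed dark teak block, 116 (its x) by 90 (y) by 50 mm high. Origin on the counter, right under the dish's centre at the start; +x points from the slot to the dish, z up. It reaches from x = -86 to +30 mm.
- stand_slot (a point): Centre of the slot's mouth, in the stand's top face, 50 mm above the counter, at x = -52 mm in the stand's frame. The slot is 12 mm wide (x), 65 mm long (y) and 44 mm deep: 2 mm of play on each face of the back-plate.
- taster: Loose silver piece, 0.17 to 0.31 kg: round shallow dish, 91 mm across, 21 mm high, fixed to an upright flat back-plate. Origin at the centre of the dish's underside; +x points from the back-plate to the dish, z up. At the start the dish rests level on the stand's top (origin 50 mm up), axes along the stand's, and the lowest 40 mm of the back-plate are in the slot.
- taster_grip (a point): Middle of the back-plate's top edge, 135 mm above the counter at the start. The plate is 8 mm thick (x), 60 wide (y), 125 high, centred at x = -52 mm, from z = -40 to +85 mm in the taster's frame. Best gripped here from above across its thickness, fingers closing along x; fingertips down to 40 mm below the edge stay clear of ball and dish.
- taster_middle (a point): Middle of the dish's inner floor, 5 mm above its underside: where the ball belongs. The floor is a very shallow cone, 8 degrees, lowest here, so the ball comes back while the tilt stays below 8 degrees.
- taster_lip (a point): Front edge of the dish's rim, farthest from the back-plate (97 mm from the plate's middle plane, 21 mm above the dish's underside).
- ball_center (a point): Centre of the loose dark amber glass ball stopper, 26 mm across, 22 g, lying in the dish.
- bottle: Half bottle of dark green glass with a paper label and dark red capsule, 70 mm across, 245 mm high, standing well to the left or well to the right of the stand. Origin under its centre. It marks the customer's side: the dish must be turned to the left or right side of the stand on which it stands.
- spittoon: Steel tasting spittoon (open flared cup), 130 mm across, 120 mm high, on the other side than the bottle. Leave alone. Origin under its centre.
- corkscrew: Silver-handled T corkscrew lying flat, 90 mm bar, about 110 mm long, 22 mm high. Leave alone. Origin on the counter under the middle of the bar.
- stopper: Ivory-toned celluloid bottle stopper standing on its head, 34 mm across, 45 mm high. Leave alone. Origin under its centre.
- funnel: Copper wine funnel standing mouth down, 96 mm across, 115 mm high, beyond the stand. Leave alone. Origin under its centre.
Not all that is in view belongs to the job. Leave any turquoise look-alike of the taster alone.

How it is judged:
By the outcome, as a careful person would: the job done as asked, in the order asked, and still so for the second after the job is handed in, while the arm keeps its last pose, push and grip.
It also fails if it takes over 45 s, if anything falls off the work surface, if the arm or the gripper's body presses on something with over 40 N, if the wrist force passes 120 N, or if a joint passes its speed limit or range.

## Working session

There is one attempt and no reset: what is moved stays moved. The work goes in short steps, Python scripts to look and compute and a shell command to move; the robot and the scene stay as the last step left them, time stands still between calls to the robot, and variables do not carry over. Pictures are saved under pics/ and viewed, at most 10 in all, crops included, and the job is handed in when it is done.

```bash
mkdir -p pics; ls; cat > h.py <<'E'
from station import *
import numpy as np, cv2
from scipy.spatial.transform import Rotation as R
def shot(n,f=None):
    s=observe(); c=read_camera(n); im=c["image"]
    if n=="wrist":
        T=np.eye(4);T[:3,:3]=R.from_quat(s["tool_rot"]).as_matrix();T[:3,3]=s["tool_pos"]
        M=T@np.array(c["mount"]); c["P"]=M[:3,3];c["Rm"]=M[:3,:3]
    else: c["P"]=np.array(c["position"]);c["Rm"]=R.from_quat(c["orientation"]).as_matrix()
    if f: cv2.imwrite("pics/"+f,cv2.cvtColor(im,cv2.COLOR_RGB2BGR))
    return c
def ray(c,px):
    d=c["Rm"]@np.linalg.inv(np.array(c["K"]))@[px[0],px[1],1.]; return c["P"],d/np.linalg.norm(d)
def onz(c,px,z):
    p,d=ray(c,px); return p+d*(z-p[2])/d[2]
def tri(r):
    A=sum(np.eye(3)-np.outer(d,d) for p,d in r);b=sum((np.eye(3)-np.outer(d,d))@p for p,d in r)
    x=np.linalg.solve(A,b);return x,[np.linalg.norm(np.cross(x-p,d)) for p,d in r]
def proj(c,X):
    q=np.array(c["K"])@c["Rm"].T@(np.array(X)-c["P"]); return q[:2]/q[2]
E
python3 - <<'E'
from h import *
a=shot("scene","a.png");b=shot("side","b.png");w=shot("wrist","w.png")
print(a["P"],a["Rm"][:,2],b["P"],b["Rm"][:,2],w["P"]);print(a["K"],b["K"]);s=observe();print(s)
i=[cv2.imread("pics/%s.png"%k) for k in "abw"]
print(w["mount"])
E
```

```text
pics
[1233.58130094 -825.49721946  831.40304572] [-0.53756774  0.62948703 -0.561041  ] [361.65972971 987.24620235 913.60533573] [ 0.16717601 -0.76206569 -0.62554622] [ 250.64592425 -632.46417578  384.77146958]
[[389.86659248   0.         255.18547772]
 [  0.         389.86659248 189.83790001]
 [  0.           0.           1.        ]] [[479.16258263   0.         259.13765943]
 [  0.         479.16258263 191.33225346]
 [  0.           0.           1.        ]]
{'time': 0.15, 'joints': array([ 1.16251084,  0.4265882 ,  0.07383146,  1.60645794, -0.03412229,
        1.11082537, -0.06710257]), 'qd': array([-0.00106307, -0.00368551,  0.00192095, -0.00282989,  0.00059788,
       -0.00163706,  0.00116877]), 'tau': array([ 6.85642473e-03, -9.36276913e+01,  3.67094368e+00, -4.54427290e+01,
       -4.87079343e-02,  1.78975810e-02,  1.20494769e-04]), 'tool_pos': array([ 172.64484432, -652.18152985,  204.23673862]), 'tool_rot': array([ 9.91641715e-01,  1.29021119e-01, -8.33835472e-05, -5.03743111e-04]), 'force': array([ 0.250262  ,  0.34145802, -0.42814411]), 'wrist_torque': array([-0.00081154, -0.00702048, -0.03447781]), 'grasp_force': 0.0, 'finger_gap': 94.04160752872818}
[[-1.53086476e-03 -9.61187381e-01 -2.75892144e-01  8.04634711e+01]
 [ 9.99998388e-01 -1.73025207e-03  4.79296578e-04  7.48340682e-01]
 [-9.38056776e-04 -2.75890966e-01  9.61188481e-01 -1.80635518e+02]
 [ 0.00000000e+00  0.00000000e+00  0.00000000e+00  1.00000000e+00]]
```

View pics/a.png

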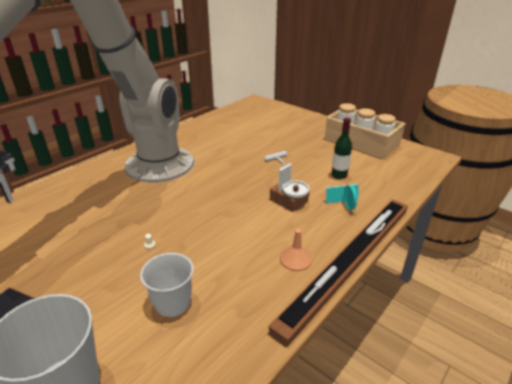

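View pics/b.png

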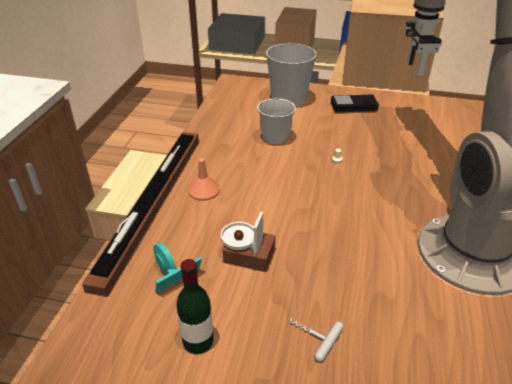

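Scene: the silver dish in the teak stand is at (293,188), with its plate at (285,175). In the side view the dish is at (238,235) and the plate at (258,230). Candidates are the silver dish and plate in the stand (chosen), the turquoise look-alike (343,195) and the silver corkscrew (276,157). The bottle on the counter is at (342,150), on the +y side; the others are in racks. I'll check the choice in a close crop.

```bash
python3 - <<'E'
from h import *
a=cv2.imread("pics/a.png")[155:225,255:325];b=cv2.imread("pics/b.png")[200:280,210:290]
cv2.imwrite("pics/c.png",np.hstack([cv2.resize(a,(400,400),interpolation=2),cv2.resize(b,(400,400),interpolation=2)]))
A=shot("scene");B=shot("side")
print("bottle",onz(A,(341,177),0),onz(B,(197,345),0)," dish",tri([ray(A,(295.5,188)),ray(B,(238.5,235.5))]))
E
```

```text
bottle [637.20634098 401.08505687   0.        ] [620.51500566 426.21700354   0.        ]  dish (array([599.6089564 , 138.08556865,  63.67732383]), [np.float64(1.215357716225753), np.float64(1.2153577162257259)])
```

View pics/c.png

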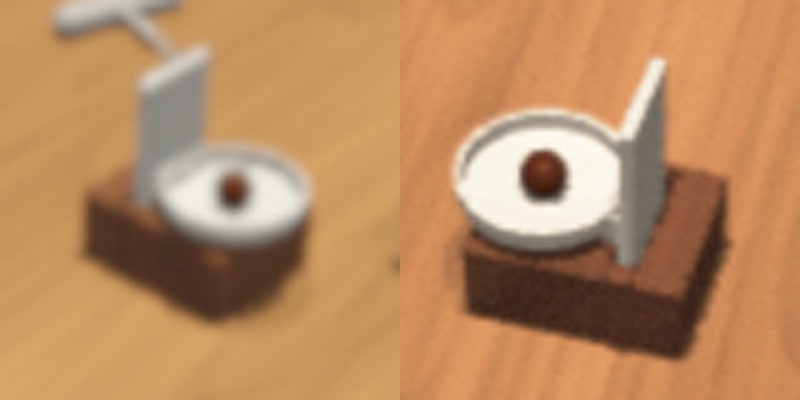

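The crop confirms it: white/silver dish with a dark ball and upright plate in the teak stand. In the scene view the plate's top edge runs from (280,169) to (291,164), and in the side view from (255.5,226) to (261.5,212.5).

```bash
python3 - <<'E'
from h import *
A=shot("scene");B=shot("side")
P=lambda x,y:(255+x/5.714-.4,155+y/5.714-.4)
Q=lambda x,y:(210+(x-400)/5-.4,200+y/5-.4)
print("ball",tri([ray(A,P(235,190)),ray(B,Q(542,173))]))
for n,p,q in(("-y",(142,82),(657,62)),("+y",(208,50),(627,130))):
  print(n,onz(A,P(*p),135),onz(B,Q(*q),135),tri([ray(A,P(*p)),ray(B,Q(*q))]))
print("turq",onz(A,(355,185),85),onz(A,(326,200),0),onz(B,(158,290),0))
# stand top corners z=50 in B: right-far, right-near, left-near
for q in((725,178),(685,297),(465,255)): print(onz(B,Q(*q),50))
for q in((88,200),(215,262)): print(onz(A,P(*q),50))
E
```

```text
ball (array([601.49702193, 136.30266646,  66.09910588]), [np.float64(1.049358802920094), np.float64(1.0493588029199536)])
-y [546.06525718 108.46218906 135.        ] [547.43931925 117.14844857 135.        ] (array([546.14023189, 112.28393009, 132.2627345 ]), [np.float64(2.4549415063633586), np.float64(2.4549415063635003)])
+y [553.54509498 165.63423731 135.        ] [550.75538148 168.41433395 135.        ] (array([551.57732852, 167.45209559, 133.68453358]), [np.float64(0.6183075686458961), np.float64(0.6183075686459029)])
turq [761.8255488  261.73903915  85.        ] [676.49477326 226.45983082   0.        ] [760.7714629  302.27811011   0.        ]
[513.78669674 103.11462411  50.        ]
[516.62930842 189.6306057   50.        ]
[629.50741493 186.39039197  50.        ]
[523.99856928  87.00074343  50.        ]
[623.50707761  85.04011763  50.        ]
```

```bash
python3 -m inch '{"offset":[[0.05,-0.008,-0.01],[0.05,-0.008,-0.01],[0.05,-0.008,-0.01],[0.05,-0.008,-0.01],[0.05,-0.008,-0.01],[0.05,-0.008,-0.01],[0.05,-0.008,-0.01],[0.05,-0.008,-0.01]],"dr":[[0,0,-4.5],[0,0,-4.5],[0,0,-4.5],[0,0,-4.5],[0,0,-4.5],[0,0,-4.5],[0,0,-4.5],[0,0,-4.5]]}'
python3 -m inch '{"offset":[[0.05,-0.008,-0.01],[0.05,-0.008,-0.01],[0.05,-0.008,-0.01],[0.05,-0.008,-0.01],[0.05,-0.008,-0.01],[0.05,-0.008,-0.01],[0.05,-0.008,-0.01],[0.05,-0.008,-0.01],[0,0,0],[0,0,0]],"dr":[[0,0,-4.5],[0,0,-4.5],[0,0,-4.5],[0,0,-4.5],[0,0,-4.5],[0,0,-4.5],[0,0,-4.5],[0,0,-4.5],[0,0,0],[0,0,0]]}'
```

```text
time: 1.35
tool_pos: [480.5, -396.7, 285.1]
tool_rot: [0.903, 0.43, 0.0, 0.0]
force: [0.6, 0.5, 0.6]
finger_gap: 94.1
grasp_force: 0.0
time: 2.6
tool_pos: [578.2, -12.6, 364.7]
tool_rot: [0.727, 0.687, -0.0, 0.0]
force: [0.2, -0.7, -0.1]
finger_gap: 93.8
grasp_force: 0.0
```

```bash
python3 -m inch '{"offset":[[0.03,-0.01,0],[0.03,-0.01,0],[0.01,0,0],[0,0,0],[0,0,0]],"dr":[[0,0,0],[0,0,0],[0,0,0],[0,0,0],[0,0,0]]}'; python3 - <<'E'
from h import *
w=shot("wrist","w2.png");print(w["P"],w["K"][0][0],observe()["tool_pos"],[proj(w,X) for X in([549,140,135],[601,136,66])])
E
```

```text
time: 3.22
tool_pos: [562.5, 57.4, 364.5]
tool_rot: [0.727, 0.687, -0.0, -0.0]
force: [0.5, -0.6, -0.3]
finger_gap: 94.0
grasp_force: 0.0
[567.32181899 137.0759762  545.13841681] 292.60315468317947 [562.4079129   57.55484776 364.55501266] [array([241.98712149, 105.56690741]), array([277.13257308, 106.38672844])]
```

View pics/w2.png

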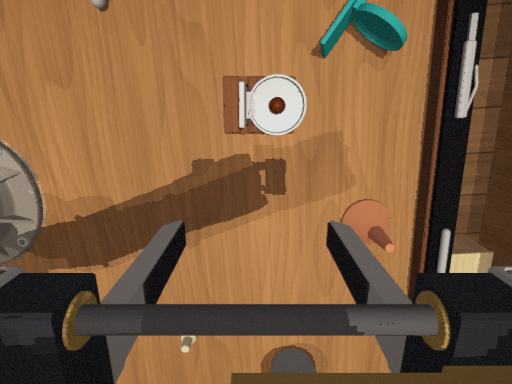

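The wrist view shows the plate as a vertical strip at (242,105), the dish at (276,104) and the ball at (277,105). This agrees with the two-view estimate. I'll refine position and yaw with masks.

```bash
python3 - <<'E'
from h import *
w=shot("wrist");im=w["image"]
hsv=cv2.cvtColor(im,cv2.COLOR_RGB2HSV);x0,y0=210,60
sil=((hsv[...,1]<60)&(hsv[...,2]>110)).astype(np.uint8)
sil[:y0]=0;sil[150:]=0;sil[:,:x0]=0;sil[:,315:]=0
for r in range(76,136,4): print(r,''.join('#' if v else '.' for v in sil[r,220:312]))
hi=sil.copy();hi[:,:238]=0;hi[:,246:]=0
ys,xs=np.nonzero(hi);print("plate rows",ys.min(),ys.max(),xs.min(),xs.max())
for z in (135,): 
  t=onz(w,(242.2,ys.min()-.5),z);b=onz(w,(242.2,ys.max()+.5),z);print(t,b)
g=cv2.cvtColor(im,cv2.COLOR_RGB2GRAY).astype(float)
for r in(84,90,96,102,108,114,120,126):print(r,g[r,232:254].astype(int))
st=((hsv[...,2]<125)|(sil>0)).astype(np.uint8);st[:y0]=0;st[140:]=0;st[:,:x0]=0;st[:,312:]=0
k=max(cv2.findContours(st,0,1)[0],key=cv2.contourArea);print(cv2.minAreaRect(k))
b=((hsv[...,2]<110)).astype(np.uint8);b[:85]=0;b[125:]=0;b[:,:262]=0;b[:,292:]=0
ys,xs=np.nonzero(b);print("ball",xs.mean(),ys.mean(),len(xs),onz(w,(xs.mean(),ys.mean()),68))
E
```

```text
76 ..............................................#######################.......................
80 ........................................#############################.######................
84 ...................######..........########################################.####............
88 ...................######........#################################################..........
92 ...................######.#######################################################.##........
96 ...................######.############################################################......
100 ...................######.#########################............#######################......
104 ...................######.#######################................######################.....
108 ...................######.########################...............##################.##......
112 ...................######.##########################.........########################.......
116 ...................######.##########################################################........
120 ...................######......####
[... 704 characters left out ...]
 170 199 204 205
 206 174 198 220]
102 [ 98 102 106 104 101  97  90 186 217 222 221 207 152 105 172 199 196 206
 187 200 203 203]
108 [102 103 104 103 102  97  71 188 216 219 218 207 154 105 172 199 205 206
 172 196 203 219]
114 [102 104 104 106 103  99  68 186 215 218 219 209 158 103 170 198 158 188
 209 192 200 221]
120 [ 98 103 106 100 103  98  96 185 215 217 215 207 157 106  92  64  62  78
  80 128 196 219]
126 [ 95 103 106 106 102 100  97 184 213 211 210 205 158 105  89  90  79  90
  93  81  83  83]
((265.85980224609375, 103.80799865722656), (80.40237426757812, 60.185142517089844), 1.2730300426483154)
ball 276.4895833333333 105.34895833333333 192 [599.85896699 137.81888168  68.        ]
```

```bash
python3 -m inch '{"offset":[[0.0207,-0.0046,0.03],[0.0207,-0.0046,0.04],[0.0207,-0.0046,0.04],[0.0206,-0.0047,0.04],[0,0,0.03],[0,0,0],[0,0,0],[0,0,0]],"dr":[[0,0,0.8],[0,0,0],[0,0,0],[0,0,0],[0,0,0],[0,0,0],[0,0,0],[0,0,0]]}' 0.5; python3 - <<'E'
from h import *
w=shot("wrist","w3.png");s=observe();print(s["tool_pos"],s["tool_rot"],np.degrees(R.from_quat(s["tool_rot"]).as_matrix()[:,0:2]))
print([proj(w,X) for X in([549,140,135],[601,136,66])])
b=shot("side","b3.png")
cv2.imwrite("pics/d.png",np.hstack([cv2.imread("pics/w3.png")[:,56:456],cv2.resize(cv2.imread("pics/b3.png")[170:290,180:305],(400,384))]))
E
```

```text
time: 4.32
tool_pos: [550.0, 142.6, 186.3]
tool_rot: [0.731, 0.682, 0.001, 0.001]
force: [-0.2, 0.2, -0.2]
finger_gap: 46.9
grasp_force: 0.0
[549.84518831 142.63789605 186.12276589] [7.31439869e-01 6.81905205e-01 8.29703973e-04 5.67494180e-04] [[ 4.01123210e+00  5.71550820e+01]
 [ 5.71551899e+01 -4.01127408e+00]
 [ 2.51988363e-02  1.12399116e-01]]
[array([254.46146158, 209.34664521]), array([303.45875217, 187.85662071])]
```

View pics/d.png

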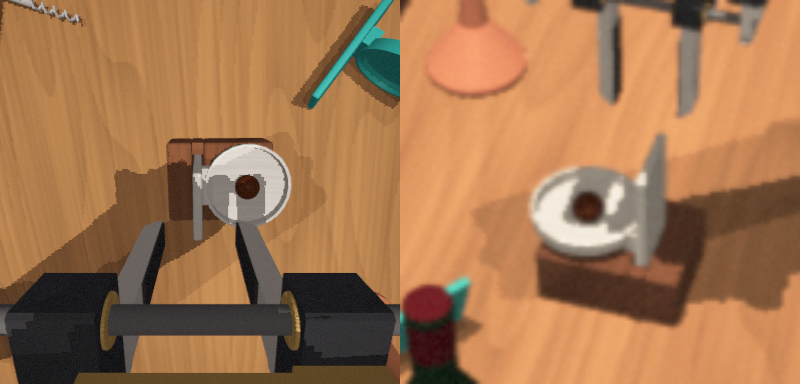

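The plate is between the fingers: wrist column ≈254 (200–238 rows), fingertips centred at ≈256. The dish and ball are undisturbed. I'll descend with a 1.2 mm correction.

```bash
python3 -m inch '{"offset":[[-0.0014,-0.0012,0.015],[0,0,0.015],[0,0,0.014],[0,0,0.014],[0,0,0],[0,0,0]],"dr":[[0,0,0],[0,0,0],[0,0,0],[0,0,0],[0,0,0],[0,0,0]]}' 0.5; python3 - <<'E'
from h import *
shot("wrist","w4.png");shot("scene","a4.png")
cv2.imwrite("pics/e.png",np.hstack([cv2.imread("pics/w4.png")[:,56:456],cv2.resize(cv2.imread("pics/a4.png")[120:220,245:345],(384,384))]))
E
```

```text
time: 5.18
tool_pos: [548.0, 141.7, 127.0]
tool_rot: [0.731, 0.682, 0.0, -0.0]
force: [0.2, 0.5, 0.3]
finger_gap: 47.1
grasp_force: 0.0
```

View pics/e.png

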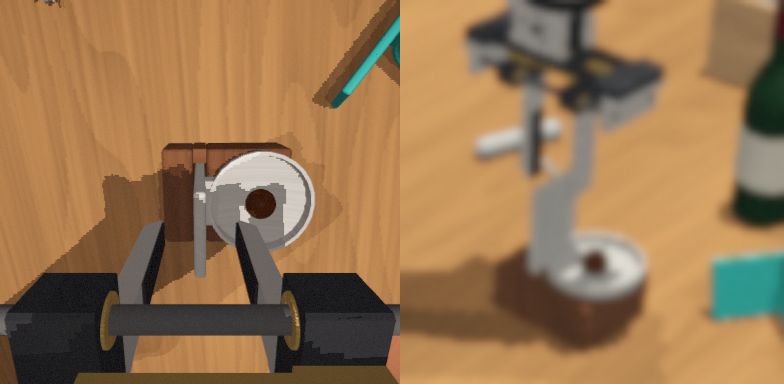

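The plate (col ≈200 in the crop) is midway between the fingers (163/237). Closing in two stages.

```bash
python3 -m inch '{"offset":[[0,0,0],[0,0,0],[0,0,0],[0,0,0]],"dr":[[0,0,0],[0,0,0],[0,0,0],[0,0,0]]}' 0.13
python3 -m inch '{"offset":[[0,0,0],[0,0,0],[0,0,0],[0,0,0],[0,0,0],[0,0,0]],"dr":[[0,0,0],[0,0,0],[0,0,0],[0,0,0],[0,0,0],[0,0,0]]}' 0.0; python3 - <<'E'
from h import *
s=observe();print(s["wrist_torque"])
E
```

```text
time: 5.78
tool_pos: [547.8, 141.5, 126.8]
tool_rot: [0.731, 0.682, 0.0, 0.0]
force: [0.1, -0.4, -0.0]
finger_gap: 13.1
grasp_force: 0.0
time: 6.52
tool_pos: [547.9, 141.5, 126.8]
tool_rot: [0.731, 0.682, 0.0, -0.0]
force: [2.0, 0.3, -0.4]
finger_gap: 7.4
grasp_force: 30.0
[ 0.05533992 -0.21677026  0.02494267]
```

```bash
python3 -m inch '{"offset":[[0,0,-0.001],[0,0,-0.001],[0,0,-0.002],[0,0,-0.002],[0,0,-0.002],[0,0,-0.002],[0,0,-0.001],[0,0,-0.001],[0,0,0],[0,0,0]],"dr":[[0,0,0],[0,0,0],[0,0,0],[0,0,0],[0,0,0],[0,0,0],[0,0,0],[0,0,0],[0,0,0],[0,0,0]]}'; python3 - <<'E'
from h import *
s=observe();print(s["wrist_torque"])
shot("side","b5.png");shot("wrist","w5.png")
cv2.imwrite("pics/f.png",np.hstack([cv2.imread("pics/w5.png")[:,56:456],cv2.resize(cv2.imread("pics/b5.png")[170:290,180:305],(400,384))]))
E
```

```text
time: 7.78
tool_pos: [547.7, 141.5, 138.7]
tool_rot: [0.731, 0.682, -0.0, -0.0]
force: [0.5, 0.2, -2.5]
finger_gap: 7.5
grasp_force: 30.0
[-0.08882275 -0.02513601 -0.03103533]
```

View pics/f.png

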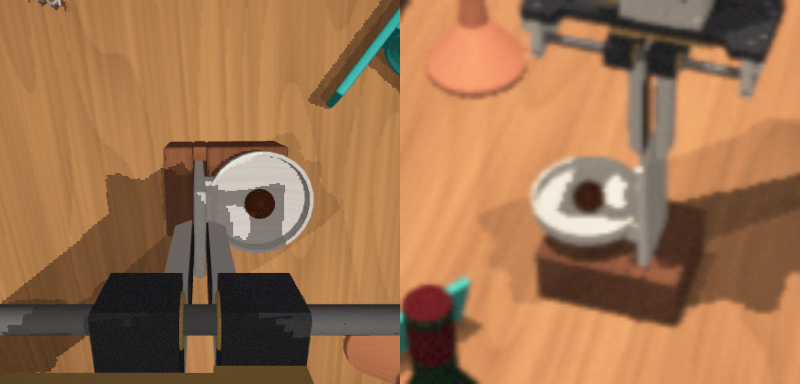

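The dish lifted level, with the ball in the middle (crop 260,203) and a load of 2.5 N. I'll continue straight up.

```bash
python3 -m inch '{"offset":[[0,0,-0.001],[0,0,-0.002],[0,0,-0.003],[0,0,-0.004],[0,0,-0.004],[0,0,-0.004],[0,0,-0.004],[0,0,-0.004],[0,0,-0.004],[0,0,-0.004]],"dr":[[0,0,0],[0,0,0],[0,0,0],[0,0,0],[0,0,0],[0,0,0],[0,0,0],[0,0,0],[0,0,0],[0,0,0]]}'
python3 -m inch '{"offset":[[0,0,-0.004],[0,0,-0.004],[0,0,-0.004],[0,0,-0.004],[0,0,-0.004],[0,0,-0.004],[0,0,-0.003],[0,0,-0.002],[0,0,-0.001],[0,0,0]],"dr":[[0,0,0],[0,0,0],[0,0,0],[0,0,0],[0,0,0],[0,0,0],[0,0,0],[0,0,0],[0,0,0],[0,0,0]]}'; python3 -c "
from h import *
s=observe();print(s['wrist_torque'],s['tool_pos'],s['joints'])"
```

```text
time: 9.12
tool_pos: [547.8, 141.5, 173.1]
tool_rot: [0.731, 0.682, 0.0, -0.0]
force: [-0.4, -0.6, -3.0]
finger_gap: 7.4
grasp_force: 30.0
time: 10.38
tool_pos: [547.8, 141.5, 202.8]
tool_rot: [0.731, 0.682, 0.0, -0.0]
force: [-0.4, 0.1, -3.4]
finger_gap: 7.8
grasp_force: 30.0
[ 0.0063737   0.00825686 -0.01507462] [547.79806329 141.48182398 202.81566295] [ 0.10959962  0.30150908 -0.57355144  1.82764168  0.18511087  1.06575318
 -0.60286517]
```

```bash
python3 -m inch '{"offset":[[0,0,0],[0,0,0],[0,0,0],[0,0,0],[0,0,0],[0,0,0],[0,0,0],[0,0,0],[0,0,0],[0,0,0]],"dr":[[0,0,-0.5],[0,0,-1],[0,0,-1.5],[0,0,-2],[0,0,-2.5],[0,0,-2.5],[0,0,-2.5],[0,0,-2.5],[0,0,-2.5],[0,0,-2.5]]}'
python3 -m inch '{"offset":[[0,0,0],[0,0,0],[0,0,0],[0,0,0],[0,0,0],[0,0,0],[0,0,0],[0,0,0],[0,0,0],[0,0,0]],"dr":[[0,0,-2.5],[0,0,-2.5],[0,0,-2.5],[0,0,-2.5],[0,0,-2.5],[0,0,-2.5],[0,0,-2.5],[0,0,-2.5],[0,0,-2.5],[0,0,-2.5]]}'
python3 -c "
from h import *
s=observe();print(s['wrist_torque'],s['tool_pos'],s['joints'])"
```

```text
time: 11.62
tool_pos: [547.8, 141.5, 202.8]
tool_rot: [0.601, 0.8, 0.0, -0.0]
force: [-0.2, 0.4, -2.8]
finger_gap: 7.6
grasp_force: 30.0
time: 12.88
tool_pos: [547.8, 141.4, 202.8]
tool_rot: [0.413, 0.911, 0.0, 0.0]
force: [0.3, -0.5, -3.0]
finger_gap: 7.5
grasp_force: 30.0
[-0.02746429 -0.09576537 -0.01625449] [547.8313923  141.44141121 202.82959418] [ 0.21995819  0.32809788 -0.71374546  1.82162819  0.2414826   1.08036757
  0.13659049]
```

```bash
python3 -m inch '{"offset":[[0,0,0],[0,0,0],[0,0,0],[0,0,0],[0,0,0],[0,0,0],[0,0,0],[0,0,0],[0,0,0],[0,0,0]],"dr":[[0,0,-2.5],[0,0,-2.5],[0,0,-2.5],[0,0,-2.5],[0,0,-2.5],[0,0,-2.5],[0,0,-2.5],[0,0,-2.5],[0,0,-2.5],[0,0,-2.5]]}'
python3 -m inch '{"offset":[[0,0,0],[0,0,0],[0,0,0],[0,0,0],[0,0,0],[0,0,0],[0,0,0],[0,0,0],[0,0,0],[0,0,0]],"dr":[[0,0,-2.5],[0,0,-2.5],[0,0,-2.5],[0,0,-2.5],[0,0,-2.5],[0,0,-2.5],[0,0,-2],[0,0,-1.5],[0,0,-1],[0,0,-0.5]]}'
python3 -m inch '{"offset":[[0,0,0],[0,0,0],[0,0,0],[0,0,0]],"dr":[[0,0,0],[0,0,0],[0,0,0],[0,0,0]]}'
python3 - <<'E'
from h import *
s=observe();print(s['wrist_torque'],s['tool_pos'],s['tool_rot'],np.abs(s['qd']).max())
Rm=R.from_quat(s['tool_rot']).as_matrix();print("phi",np.degrees(np.arctan2(Rm[1,0],Rm[0,0])))
shot("side","b6.png");shot("wrist","w6.png")
cv2.imwrite("pics/g.png",np.hstack([cv2.imread("pics/w6.png")[:,56:456],cv2.resize(cv2.imread("pics/b6.png")[150:290,160:306],(400,384))]))
E
```

```text
time: 14.12
tool_pos: [547.9, 141.4, 202.9]
tool_rot: [0.206, 0.978, 0.0, 0.0]
force: [-0.2, 0.3, -2.0]
finger_gap: 7.8
grasp_force: 30.0
time: 15.38
tool_pos: [547.8, 141.5, 202.8]
tool_rot: [0.034, 0.999, 0.0, 0.0]
force: [-0.0, -0.7, -1.3]
finger_gap: 7.6
grasp_force: 30.0
time: 15.88
tool_pos: [547.8, 141.5, 202.8]
tool_rot: [0.035, 0.999, 0.0, 0.0]
force: [1.6, 0.1, -2.5]
finger_gap: 7.6
grasp_force: 30.0
[-0.09452112 -0.13559201  0.00652061] [547.81333414 141.49234298 202.84018737] [3.47200578e-02 9.99397076e-01 2.30241059e-05 2.92377842e-05] 0.0015979775943786828
phi 176.02057457220823
```

View pics/g.png

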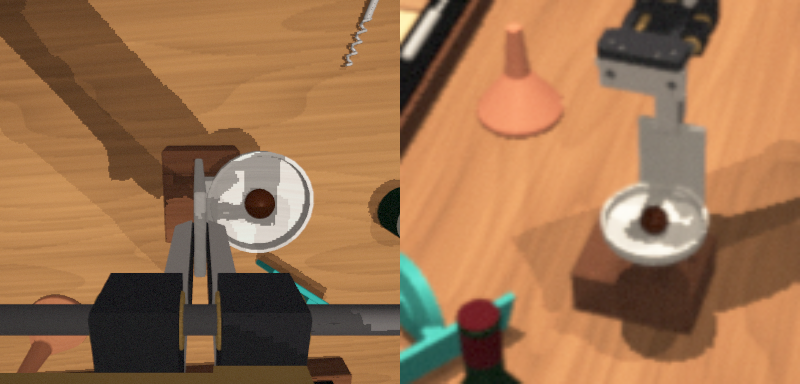

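The dish has turned a quarter turn to face the bottle side. The ball is still centred at (260,203), the same pixel in the wrist view as before, so nothing slipped, and the arm is still.

```bash
python3 -c "
from station import *
print(sign_off())"
```

```text
the job is handed in; nothing more can be done
None
```

The dish was slid straight up until its back-plate was about 36 mm clear of the stand, turned 90° over the slot towards the bottle, and handed in held still and level with the ball in its middle.

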